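# Set two rheostats, switch on and test with the contact key

## Robot

A 7-joint arm with a two-finger parallel gripper is mounted at the origin on the work surface. World frame = base frame: x ahead of the robot, y to its left, z up, the work surface at z = 0. Lengths are in m, angles in rad, forces in N, time in s.
With the tool pointing down it reaches from about 0.4 to 0.9 m from the base axis. Payload 5.5 kg.
Tool frame: the origin (TCP) lies midway between the tips of the shut fingers; the grasp point (between the pads) lies 19 mm behind it; z points along the fingers, y is the line along which they close (so a half turn about z gives the same grasp; the last joint's range is limited). The gripper opens to 85 mm and grips with 20 to 120 N. Pads are 22 mm wide; open, the fingers measure 114 mm over their backs; the gripper's body (76 mm by 85 mm) begins 54 mm behind the grasp point. The pads swing forward as they close: fully open they stand 13 mm farther back than shut.
Start: joints at [1.596, 0.501, -0.427, 1.55, 0.221, 1.138, -0.21], TCP at [0.153, -0.632, 0.231] pointing down, gripper open.
Joint ranges: [-2.88, 2.88], [-0.31, 2.03], [-1.54, 1.56], [0.2, 2.42], [-1.41, 4.55], [0.19, 2.02], [-2.57, 2.57]. Speed limits (rad/s): [2.57, 2.57, 3.14, 3.14, 3.14, 3.14, 3.14].

## Interface

Orientations are given as a unit quaternion [x, y, z, w].
In Python, from plant import r gives the robot as it stands. The module is installed in compiled form; this text tells all that it offers.
- The arm moves only by the shell command python3 -m jog 'ROWS' [OPENING] [FORCE]. ROWS is JSON, a list of rows, each an object of numbers: "tx", "ty", "tz": the shift along the tool's x, y, z in cm; "yaw": the turn about the tool's z in rad. A call has 1 to 12 rows; each row shifts and turns the commanded pose from where the row before left it, along the tool's axes as they then stand; what a row does not reach is not made up. A row lasts 1/8 s, in which the tool goes at most 62.5 mm and 10.7 degrees, less where a joint would pass 70% of its speed; a pose out of reach is approached as far as the arm can. A call with a gripper value outside its range is refused whole. OPENING is the finger opening in cm, from 0 to 8.54, set as the call begins (- or left out, the last holds). The fingers move at their own pace and stop on an object; FORCE is the grip in N (left out, the last holds). Time passes only in rows, so rows that do not move let the fingers close. It gives the time, the measured TCP pose, the force, the opening and the grip force at its end, in the units of the state.
- r.get_state(): the state, without advancing time (a new reading comes with each control period).
- r.get_image(name): name is "side" or "top"; returns a dict with "img" (384x512x3 uint8, red, green, blue), "fx", "fy", "cx", "cy" (pixels), "pose" (4x4, takes a point from camera to world coordinates). Camera axes: x right, y up, looking along -z (the intrinsics and any distortion apply to the point x, -y, -z); pixel columns grow to the right and rows downward; lengths in m; the calibration is good to about 2 mm. A picture is of the moment at which its call begins. There is no depth.
- r.close_job(): hands the job in; it is judged then, once.
The state is a dict: "time": time; "joint_pos": joint angles; "qvel": joint speeds; "effort": joint torques, N m; "tool_pos": TCP position; "tcp_rot": TCP orientation; "force": force on the tool from outside, world axes, zero at the start; "ft_torque": the same for the moment, N m; "finger_gap": finger opening in m; "finger_force": force on a finger pad.
Only numpy, scipy, OpenCV 4.12 (cv2) and the standard library are available. Lean on these libraries where they do the work, as an engineer would, in place of code of your own. Each camera call takes 0.05 s, during which the arm holds its last target. There are 200 camera calls.

## Task

Set up the rheostat bench for the next class: slide the long rheostat's grip along until it is in line with the white pointer clip on its scale bar, and slide the short rheostat's grip fully home to its stop at the end with the two brass terminals. Only then slide the switch on the grey box fully across towards that box's brass terminals, and last of all press the spring contact key down to its stop, hold it there for about a second and let it come up again. Leave the pointer clip and the other things on the bench where they are, and the grips and the switch as you set them.

Things in the scene. Friction and masses are not known exactly. Their poses are not given: they have to be found in the camera images.
- long_rheostat: the long rheostat, fixed: the larger copper-wound tube (72 mm thick) between black end plates on a grey foot 314 x 70 mm. A 9 mm steel rod joins the plates over the tube, centre 118 mm high, and carries the grip; plates stay below 126 mm. A dark steel scale bar runs along its +x side. Origin: middle of the foot's underside; y along the track, x towards the scale bar
- long_grip (a point): centre of the top of the long rheostat's black upright grip, 26 mm across the track x 22 mm along it, top 166 mm above the bench, bare down to 124 mm; under it a brass carriage (18 x 26 mm) on the rod, with a thin steel fin pointing to the scale bar. x = across the track towards the scale bar, y = along the track, growing joint value, z = up
- long_slider (a joint): position of the long rheostat's grip along its track, 0 to 0.22 m, growing along +y of long_grip; it always starts at the low end of the track, short of the pointer; drags with about 2.5 N friction and stays where it is left
- pointer (a point): on the mid-line of the white pointer clip (16 mm along the track, wedge point towards the fin, with an upright flag 4 mm thick, top 142 mm above the bench) that sits on the scale bar; the point is 49 mm to +x of the grip's centre line, 118 mm high. Axes as long_grip. The grip is in line when both agree along y. About 6 N would push the clip along the bar: leave it alone
- short_rheostat: the short rheostat, fixed: the smaller copper-wound tube (48 mm thick) between black end plates (below 92 mm) on a grey foot 214 x 70 mm; no scale bar. Two brass terminals stand side by side on the foot just outside one end plate, the -y end. Origin: middle of the foot's underside; y along the track, away from the terminals
- short_grip (a point): centre of the top of the short rheostat's black upright grip, 26 mm across the track x 22 mm along it, top 128 mm above the bench, bare down to 90 mm; brass carriage and rod below. y = along the track, AWAY from the end with the terminals, x = across it, z = up
- short_slider (a joint): position of the short rheostat's grip, 0 (far from the terminals) to 0.12 m (home, at its stop next to the terminals), so it grows along -y of short_grip; about 2.5 N friction, stays where it is left
- switch_top (a point): centre of the top of the black thumb piece (14 mm along its slide, 18 mm across, 20 mm tall, its top 67 mm above the bench) on the grey plastic switch box (130 x 70 mm, 45 mm high). Two brass terminals (12 mm across, 12 mm high) stand on the lid at the on end, 53 mm from the box's middle. x = along the slide towards these terminals (on), y = across, z = up
- switch (a joint): position of the switch thumb piece, 0 (off) to 0.024 m (fully on, towards the terminals), growing along +x of switch_top; about 2.5 N friction, stays where it is left
- key_top (a point): centre of the top of the spring contact key's black mushroom head (34 mm across, top 65 mm above the bench when up), an upright plunger in a steel collar (34 mm across, 40 mm high) on a dark wooden base (110 x 75 x 20 mm). It moves down with the head
- key (a joint): how far the key is pressed, 0 (up) to 0.010 m (at its stop); starts to move at 2.5 N, reaches the stop at 6 N, springs back up by itself
- block: loose pale wooden friction block, 110 x 60 x 38 mm, with a small brass hook peg at one end; origin at the centre of its underside, z up. Leave it alone
- weight: loose brass laboratory weight, 52 mm across, 62 mm tall with a knob; origin at the centre of its underside, z up. Leave it alone
- meter: loose flat black meter, 100 x 130 x 50 mm, with a white dial on top and two brass terminals; origin at the centre of its underside, z up. Leave it alone
Things that resemble listed ones, but are neither listed nor needed, are in the scene too. Leave any red look-alike of the part that bears key_top alone.

How it is judged:
On the way, in this order (a step that is already met when the one before it is completed fails the run):
1. both grips set: the long rheostat's in line with its pointer, the short one's home at the terminal end (y of long_grip in the frame of pointer between -0.005 and 0.005 m and value of joint short_slider above 0.116 m), for 0.2 s.
2. the switch slid fully on (all of step 1 and value of joint switch above 0.0205 m), for 0.2 s.
3. the key pressed to its stop and held (all of step 2 and value of joint key above 0.0085 m), for 0.4 s.
At the end, for the whole second after the job is handed in: the long rheostat's grip is within 5 mm of the pointer along the track, the short one's within 4 mm of its stop by the terminals, the switch within 3.5 mm of fully on, the key up again (within 2 mm), all at rest (all of step 2 and value of joint key below 0.002 m and velocity of joint long_slider between -0.005 and 0.005 m/s); the robot touches nothing.
It fails at once if the block is disturbed (distance of block from where it was at the start of the episode above 0.02 m).
It fails at once if the weight is disturbed (distance of weight from where it was at the start of the episode above 0.02 m).
It fails at once if the meter is disturbed (distance of meter from where it was at the start of the episode above 0.02 m).
It fails at once if the pointer clip is moved (distance of pointer from where it was at the start of the episode above 0.004 m).
It fails at once if the key is pressed before both grips are set and the switch is on (value of joint key above 0.004 m and not (y of long_grip in the frame of pointer between -0.005 and 0.005 m and value of joint short_slider above 0.116 m and value of joint switch above 0.0205 m)).
It also fails if it takes over 67 s, if anything falls off the work surface, if the arm or the gripper's body presses on something with over 40 N, if the wrist force passes 120 N, or if a joint passes its speed limit or range.

## Working session

There is one attempt and no reset: what is moved stays moved. The work goes in short steps, Python scripts to look and compute and a shell command to move; the robot and the scene stay as the last step left them, time stands still between calls to the robot, and variables do not carry over. Pictures are saved under pics/ and viewed, at most 11 in all, crops included, and the job is handed in when it is done.

```bash
mkdir -p pics; cat > h.py <<'E'
import numpy as np, cv2
from plant import r
def grab(n,f):
    d=r.get_image(n); cv2.imwrite(f,d["img"][:,:,::-1]); np.savez(f[:-4]+'.npz',**{k:np.array(v) for k,v in d.items()}); return d
def ray(d,u,v):
    P=np.array(d["pose"]); c=np.array([(u-d["cx"])/d["fx"],-(v-d["cy"])/d["fy"],-1.]); return P[:3,3],P[:3,:3]@c
def onz(d,u,v,z):
    o,k=ray(d,u,v); return o+k*(z-o[2])/k[2]
def proj(d,p):
    P=np.array(d["pose"]); c=P[:3,:3].T@(np.array(p)-P[:3,3]); return d["cx"]+d["fx"]*c[0]/-c[2], d["cy"]-d["fy"]*c[1]/-c[2]
E
python3 - <<'E'
from h import *
np.set_printoptions(precision=4,suppress=True)
for n in("top","side"):
    d=grab(n,f"pics/{n}0.png"); print(n,[k for k in d],d["fx"],d["fy"],d["cx"],d["cy"]);print(np.array(d["pose"]))
    cv2.imwrite(f"pics/{n}0b.png",cv2.resize(d["img"][:,:,::-1],(800,600),interpolation=cv2.INTER_CUBIC))
s=r.get_state(); print(s)
E
```

```text
top ['img', 'fx', 'fy', 'cx', 'cy', 'pose'] 479.7993612561594 479.7993612561594 256.26979183155436 188.08329282894312
[[ 0.0143  0.9978 -0.0652  0.3584]
 [-0.9998  0.0154  0.0162  0.0132]
 [ 0.0172  0.065   0.9977  1.4387]
 [ 0.      0.      0.      1.    ]]
side ['img', 'fx', 'fy', 'cx', 'cy', 'pose'] 357.0040039489283 357.0040039489283 258.5588139442112 193.93460529479495
[[-0.9293  0.2446 -0.2768  0.1391]
 [-0.3692 -0.5892  0.7187  0.8361]
 [ 0.0127  0.7701  0.6378  0.8327]
 [ 0.      0.      0.      1.    ]]
{'time': 0.1, 'joint_pos': array([ 1.5962,  0.5018, -0.4268,  1.5513,  0.2208,  1.1383, -0.2103]), 'qvel': array([ 0.0001, -0.0031, -0.0009, -0.0025, -0.0027, -0.0002,  0.    ]), 'effort': array([ -0.0114, -57.0809,  -5.8386, -28.1745,   0.0104,   0.0057,
         0.0001]), 'tool_pos': array([ 0.1529, -0.6311,  0.2304]), 'tcp_rot': array([ 0.9929,  0.1186, -0.0001, -0.0009]), 'force': array([-0.217, -0.114,  0.569]), 'ft_torque': array([ 0.0079, -0.0405,  0.0136]), 'finger_force': 0.0, 'finger_gap': 0.08526502733610468}
```

View pics/top0b.png

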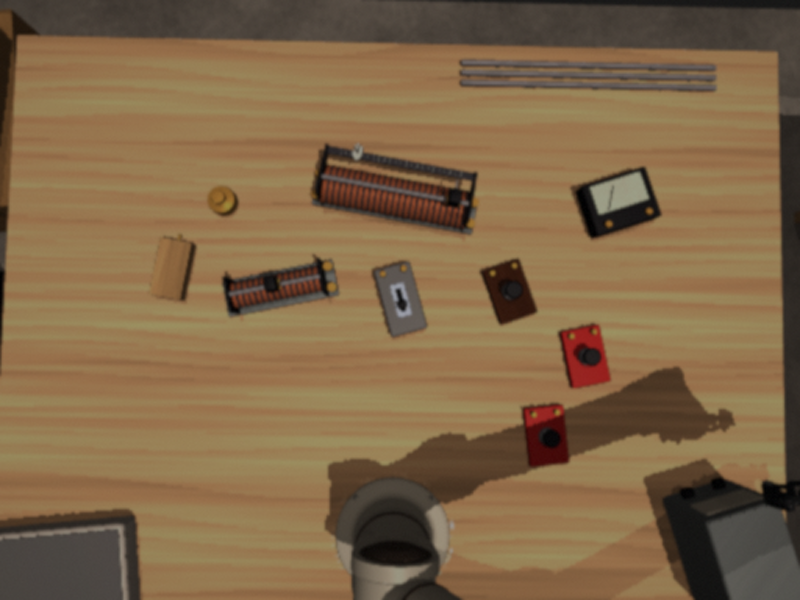

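View pics/side0b.png

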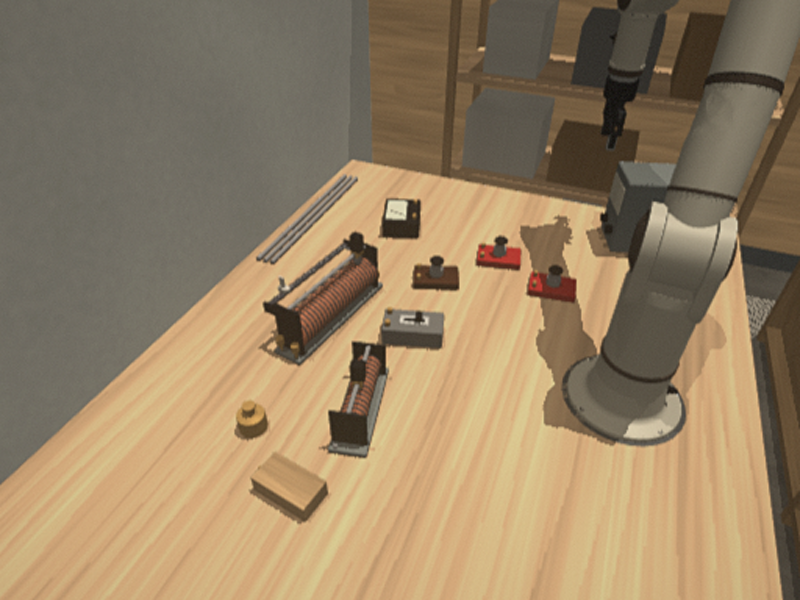

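```bash
python3 - <<'E'
from h import *
t=cv2.imread("pics/top0.png"); cv2.imwrite("pics/c1.png",cv2.resize(t[88:220,140:350],None,fx=3.8,fy=3.8,interpolation=cv2.INTER_CUBIC))
s=cv2.imread("pics/side0.png"); cv2.imwrite("pics/c2.png",cv2.resize(s[140:295,165:310],None,fx=3.8,fy=3.8,interpolation=cv2.INTER_CUBIC))
d={n:dict(np.load(f"pics/{n}0.npz")) for n in("top","side")}
img=d["top"]["img"]; hsv=cv2.cvtColor(img,cv2.COLOR_RGB2HSV)
def comps(m,name,amin):
    n,l,st,c=cv2.connectedComponentsWithStats(m.astype(np.uint8))
    for i in range(1,n):
        if st[i,4]>=amin and 80<c[i][1]<260 and 90<c[i][0]<440:
            ys,xs=np.nonzero(l==i); (cx,cy),wh,a=cv2.minAreaRect(np.c_[xs,ys].astype(np.float32)); print(name,c[i].round(1),st[i,4],"rect",round(cx,1),round(cy,1),np.round(wh,1),round(a,1))
H,S,V=[hsv[...,k].astype(int) for k in range(3)]
comps(V<45,"dark",8)
comps((V>150)&(S<50),"white",3)
comps((S>190)&(V>100)&(H>12)&(H<30),"brass",3)
comps((S<60)&(V>70)&(V<150),"grey",60)
comps((S>120)&(V>50)&(H<11),"copper",60)
E
```

```text
dark [206.3 108.6] 112 rect 206.0 110.8 [ 8.4 34.2] 21.8
dark [392.6 135.5] 725 rect 394.4 129.2 [33.5 46.8] 71.6
dark [394.5 112.1] 14 rect 394.6 112.1 [ 0.6 13.6] 71.6
dark [302.4 113.6] 9 rect 302.0 114.0 [4. 2.] 90.0
dark [298.6 133.6] 85 rect 298.7 132.6 [ 4.6 28. ] 10.8
dark [290.1 126.3] 91 rect 290.1 126.3 [ 8.4 11.3] 15.9
dark [205.8 177.1] 72 rect 205.9 177.0 [22.8  3.5] 77.9
dark [172.7 180.4] 97 rect 172.7 180.5 [11.7  8.4] 80.5
dark [311.1 179.9] 17 rect 311.1 179.9 [12.6  0.9] 71.6
dark [326.2 185. ] 224 rect 326.0 184.5 [17.7 14.8] 45.0
dark [147.  188.9] 83 rect 148.0 188.5 [22.5  7. ] 79.4
dark [256.2 192.5] 28 rect 256.2 191.5 [11.4  3.2] 83.7
dark [316.8 196.5] 18 rect 316.8 196.5 [18.   0.6] 71.6
dark [376.4 227.6] 104 rect 376.5 227.5 [13.  9.] 0.0
white [396.6 122.9] 425 rect 395.9 123.2 [15.5 30.7] 71.6
white [254.8 185.3] 30 rect 255.0 186.0 [8. 8.] 90.0
white [258.6 199.8] 19 rect 258.4 199.6 [3.2 7.3] 71.6
grey [394.7 123.6] 239 rect 395.9 123.0 [19.6 34.5] 71.6
grey [245.6 119.9] 201 rect 244.5 119.7 [78.4  3.1] 10.4
grey [255.9 192.2] 820 rect 255.7 191.0 [43.1 22.7] 74.7
grey [181.3 193.3] 187 rect 180.7 193.2 [ 3.7 55.1] 78.7
copper [246.1 115.2] 385 rect 246.6 115.2 [79.9  5.5] 10.6
copper [249.7 129.8] 1240 rect 250.2 129.9 [92.3 14.5] 10.7
copper [189.9 174.8] 98 rect 189.7 174.9 [ 4.2 25.7] 79.4
copper [157.4 181.4] 84 rect 157.3 181.4 [ 4.1 21.6] 78.7
copper [176.6 187.5] 391 rect 176.4 187.3 [ 7.5 57.5] 78.7
copper [373.9 228.3] 870 rect 374.2 227.8 [38.3 26.7] 77.9
```

View pics/c1.png

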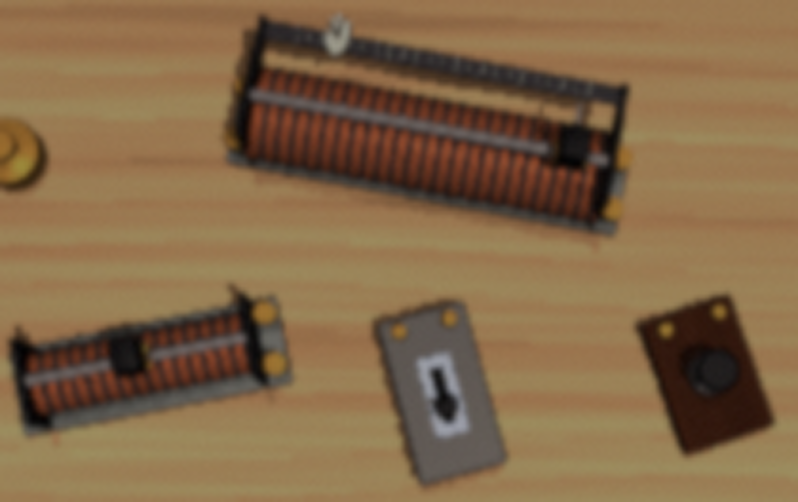

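View pics/c2.png

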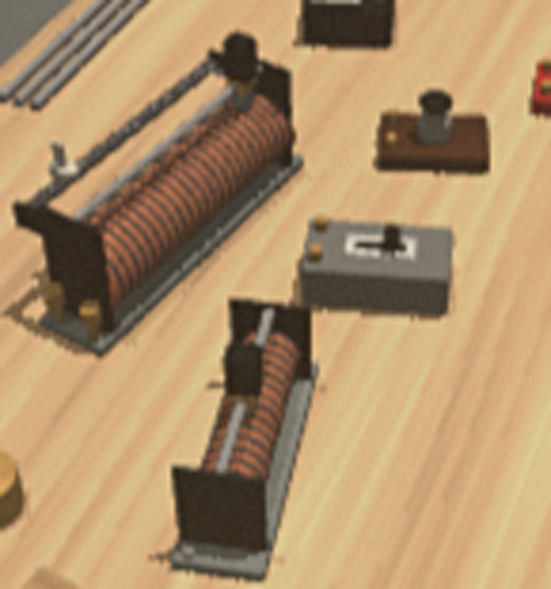

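The key with the dark wooden base, at about (327,185) in the top image (crop (705,370)), is the one to press. The two look-alikes at (377,228) and (350,280) have red bases, so they stay untouched. The long grip is at (290,126) and the white clip at (229,97). The short grip is at (173,180), with its terminals on the right at (209,170) and (212,184). The switch thumb is at (257,195), with its terminals toward the top of the image.

```bash
cat >> h.py <<'E'
def go(p,line_deg,st=None):
    "print tool-axis shift (cm) to world p and yaw (rad) to bring tool y onto world line angle"
    from scipy.spatial.transform import Rotation as R
    s=st or r.get_state(); M=R.from_quat(s["tcp_rot"]).as_matrix()
    d=M.T@(np.array(p)-s["tool_pos"])*100
    a=np.degrees(np.arctan2(M[1,1],M[0,1])); y=(line_deg-a+90)%180-90
    print("t",round(s["time"],2),"tcp",s["tool_pos"].round(4),"line",round(a%180,2),"shift cm",d.round(2),"yaw",round(-np.radians(y),4))
def tri(a,pa,b,pb):
    o1,k1=ray(a,*pa);o2,k2=ray(b,*pb);k1=k1/np.linalg.norm(k1);k2=k2/np.linalg.norm(k2)
    s=np.linalg.lstsq(np.c_[k1,-k2],o2-o1,rcond=None)[0];p,q=o1+k1*s[0],o2+k2*s[1];return (p+q)/2,np.linalg.norm(p-q)
E
python3 - <<'E'
from h import *
np.set_printoptions(precision=4,suppress=True)
T,S={},{}
T=dict(np.load("pics/top0.npz"));S=dict(np.load("pics/side0.npz"))
c1=lambda x,y:((x+.5)/3.8-.5+140,(y+.5)/3.8-.5+88); c2=lambda x,y:((x+.5)/3.8-.5+165,(y+.5)/3.8-.5+140)
# track directions
def ang(p,q): d=(q-p)[:2]; return np.degrees(np.arctan2(d[1],d[0]))
print("long dir",ang(onz(T,*c1(605,159),.118),onz(T,*c1(252,95),.118)),"short dir",ang(onz(T,*c1(245,339),.08),onz(T,*c1(28,381),.08)))
# white clip centroids
for n,D,box in(("top",T,(222,90,240,106)),("side",S,(172,172,192,190))):
    x0,y0,x1,y1=box; im=D["img"][y0:y1,x0:x1].astype(int); m=(im.min(2)>110)&(im.max(2)-im.min(2)<45); ys,xs=np.nonzero(m); print(n,"clip",xs.mean()+x0,ys.mean()+y0,m.sum(), xs.min()+x0,xs.max()+x0,ys.min()+y0,ys.max()+y0)
    print(im.min(2))
print("clip@.118..",onz(T,*c1(337,36),.125))
for n,p,q,z in(("longgrip",c1(575,142),c2(240,42),.166),("shortgrip",c1(126,353),c2(242,350),.128),("switch",c1(446,404),c2(393,232),.067),("key",c1(715,370),c2(436,101),.065)):
    print(n,"plane",onz(T,*p,z),"side-plane",onz(S,*q,z),"tri",*tri(T,p,S,q))
t1,t2=onz(T,*c1(399,330),.057),onz(T,*c1(450,316),.057); print("switch terms",t1,t2,"box corners",[onz(T,*c1(*c),.045)[:2] for c in((373,322),(463,302),(508,459),(424,485))])
k=[onz(T,*c1(*c),.02)[:2] for c in((637,324),(730,296),(774,422),(687,454))]; print("key base",k)
p=onz(T,*c1(575,142),.166); go([p[0],p[1],.231],ang(onz(T,*c1(605,159),.118),onz(T,*c1(252,95),.118)))
E
```

```text
long dir 80.62569439538947 short dir 101.92801167649604
top clip 228.54545454545453 97.86363636363636 22 226 231 94 101
[[ 72  72  73  73  73  74  76  77  73  73  73  74  73  75  74  75  75  75]
 [ 70  70  70  70  72  75  84  90  76  70  70  70  70  71  71  71  70  71]
 [ 70  70  68  69  77  88  98 102  82  73  71  71  69  69  71  71  70  69]
 [ 67  67  68  68  76  94 104 102  96  92  80  70  68  67  68  68  69  69]
 [ 62  64  66  67  72  90 104 101 110 112  84  71  68  68  67  69  69  68]
 [ 53  59  62  71  79  86  90  94 118 117  83  69  71  71  71  71  71  70]
 [ 46  48  58  77  95  93  80  93 124 118  80  70  72  72  74  73  73  75]
 [ 45  43  60  90 116 116  96 106 126 110  73  63  64  65  68  69  71  75]
 [ 45  46  61  93 127 130 122 123 124 100  63  49  50  53  54  56  60  69]
 [ 40  43  54  85 121 135 133 131 120  85  57  46  47  51  46  46  52  59]
 [ 33  36  39  63 102 128 134 126 101  65  48  45  49  50  43  42  47  52]
 [ 35  34  33  46  77 109 117 101  73  45  39  41  43  44  42  40  47  51]
 [ 40  39  37  40  56  77  81  67  48  36  36  39  38  37  36  39  45  49]
 [ 56
[... 2021 characters left out ...]
7 0.128 ] tri [0.4624 0.2212 0.1243] 0.0017913096806496489
switch plane [ 0.4313 -0.0114  0.067 ] side-plane [ 0.4297 -0.0064  0.067 ] tri [ 0.4315 -0.0115  0.0624] 2.2963206744867117e-06
key plane [ 0.4602 -0.2149  0.065 ] side-plane [ 0.4605 -0.2092  0.065 ] tri [ 0.4614 -0.2153  0.0607] 0.0017874528716143457
switch terms [0.4876 0.0249 0.057 ] [ 0.4989 -0.0137  0.057 ] box corners [array([0.4946, 0.0451]), array([ 0.5111, -0.0238]), array([ 0.391 , -0.0598]), array([0.3703, 0.0041])]
key base [array([ 0.4987, -0.1609]), array([ 0.522 , -0.2339]), array([ 0.4236, -0.2687]), array([ 0.3976, -0.2007])]
t 0.1 tcp [ 0.1529 -0.6311  0.2304] line 103.63 shift cm [ 57.24 -40.96   0.01] yaw 0.4014
```

```bash
python3 -m jog '[{"tx":4.4,"ty":-3.1},{"tx":4.4,"ty":-3.1},{"tx":4.4,"ty":-3.1},{"tx":4.4,"ty":-3.1},{"tx":4.4,"ty":-3.1},{"tx":4.4,"ty":-3.1},{"tx":4.4,"ty":-3.1},{"tx":4.4,"ty":-3.1},{"tx":4.4,"ty":-3.1},{"tx":4.4,"ty":-3.1},{"tx":4.4,"ty":-3.1},{"yaw":0.13}]' 6; python3 - <<'E'
from h import *
np.set_printoptions(precision=4,suppress=True)
T=dict(np.load("pics/top0.npz"));c1=lambda x,y:((x+.5)/3.8-.5+140,(y+.5)/3.8-.5+88)
a=np.radians(80.6);X=np.array([np.sin(a),-np.cos(a)]);Y=np.array([np.cos(a),np.sin(a)])
for n,p,z in(("wedge",(228,100.5),.118),("fin",c1(583,112),.118),("gripTop",c1(575,142),.166),("grip alt",(290.4,125.8),.166),("rod",c1(252,95),.118)):
    w=onz(T,*p,z);print(n,w,"track x,y",X@w[:2],Y@w[:2])
im=T["img"].astype(int).mean(2); print(im[112:123,286:300].round())
go([.6125,-.0985,.231],80.6)
E
```

```text
wedge [0.6883 0.0741 0.118 ] track x,y 0.6669369644315136 0.18549864558346707
fin [ 0.6447 -0.108   0.118 ] track x,y 0.653668042041215 -0.0012978745104379186
gripTop [ 0.6127 -0.0982  0.166 ] track x,y 0.6205297750209372 0.0032193086640881358
grip alt [ 0.6105 -0.0967  0.166 ] track x,y 0.6181255697214612 0.004291590351334043
rod [0.6529 0.1348 0.118 ] track x,y 0.6221364176704498 0.23958241418524778
[[ 49.  47.  44.  44.  46.  51.  48.  51.  59.  60.  48.  45.  43.  44.]
 [ 52.  48.  47.  47.  47.  48.  46.  48.  52.  52.  51.  50.  47.  45.]
 [ 63.  59.  57.  57.  56.  55.  55.  54.  51.  57.  67.  68.  60.  54.]
 [ 82.  71.  67.  66.  67.  69.  71.  66.  61.  73.  92.  95.  89.  85.]
 [106.  94.  89.  89.  89.  87.  82.  71.  66.  83. 108. 113. 112. 110.]
 [115. 113. 111. 110. 107.  99.  87.  70.  67.  86. 110. 118. 118. 116.]
 [113. 113. 114. 114. 110. 102.  88.  71.  76.  98. 114. 120. 119. 118.]
 [ 93.  92.  95. 101.  99.  90.  80.  69.  82. 107. 117. 120. 121. 118.]
 [ 61.  55.  58.  67.  64.  58.  60.  57.  74.  99. 109. 114. 116. 114.]
 [ 41.  31.  24.  29.  29.  27.  29.  35.  50.  68.  79.  91.  94.  95.]
 [ 32.  21.  14.  15.  14.  17.  19.  21.  27.  34.  46.  54.  54.  56.]]
t 0.1 tcp [ 0.1529 -0.6311  0.2304] line 103.63 shift cm [ 57.21 -40.94   0.01] yaw 0.4019schema error: expected keys tx, ty, tz, yaw
```

```bash
python3 -m jog '[{"tx":4.4,"ty":-3.1,"tz":0,"yaw":0},{"tx":4.4,"ty":-3.1,"tz":0,"yaw":0},{"tx":4.4,"ty":-3.1,"tz":0,"yaw":0},{"tx":4.4,"ty":-3.1,"tz":0,"yaw":0},{"tx":4.4,"ty":-3.1,"tz":0,"yaw":0},{"tx":4.4,"ty":-3.1,"tz":0,"yaw":0},{"tx":4.4,"ty":-3.1,"tz":0,"yaw":0},{"tx":4.4,"ty":-3.1,"tz":0,"yaw":0},{"tx":4.4,"ty":-3.1,"tz":0,"yaw":0},{"tx":4.4,"ty":-3.1,"tz":0,"yaw":0},{"tx":4.4,"ty":-3.1,"tz":0,"yaw":0},{"tx":0,"ty":0,"tz":0,"yaw":0.13}]' 6; python3 - <<'E'
from h import *
go([.6125,-.0985,.231],80.6)
E
```

```text
time: 1.6
tool_pos: [0.5459, -0.1802, 0.2312]
tcp_rot: [0.998, 0.057, 0.001, -0.002]
force: [-0.0, -0.9, -0.1]
finger_gap: 0.0603
finger_force: 0.0
t 1.6 tcp [ 0.5459 -0.1802  0.2312] line 96.51 shift cm [ 7.54 -7.36  0.06] yaw 0.2776
```

```bash
python3 -m jog '[{"tx":0,"ty":0,"tz":0,"yaw":0.139},{"tx":0,"ty":0,"tz":0,"yaw":0.139},{"tx":1.75,"ty":-3.05,"tz":0,"yaw":0},{"tx":1.75,"ty":-3.05,"tz":0,"yaw":0},{"tx":1.75,"ty":-3.05,"tz":0,"yaw":0},{"tx":0,"ty":0,"tz":0,"yaw":0}]' 6; python3 - <<'E'
from h import *
go([.6125,-.0985,.135],80.6)
d=grab("side","pics/s1.png"); grab("top","pics/t1.png")
cv2.imwrite("pics/s1b.png",cv2.resize(d["img"][80:260,170:350,::-1],(600,600),interpolation=cv2.INTER_CUBIC))
E
```

```text
time: 2.35
tool_pos: [0.6115, -0.1009, 0.231]
tcp_rot: [0.997, -0.082, 0.0, -0.001]
force: [0.1, 0.6, 0.1]
finger_gap: 0.0601
finger_force: 0.0
t 2.35 tcp [ 0.6115 -0.1009  0.231 ] line 80.55 shift cm [ 0.06 -0.23  9.6 ] yaw -0.0008
```

View pics/s1b.png

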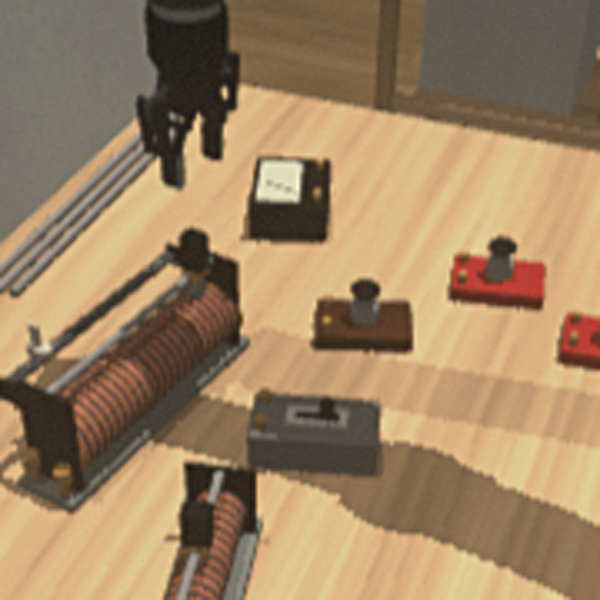

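The open fingers, at crop (171,180) and (213,155), straddle the long grip at (193,240). I'll go down and close.

```bash
python3 -m jog '[{"tx":0.06,"ty":-0.23,"tz":2.5,"yaw":0},{"tx":0,"ty":0,"tz":2.5,"yaw":0},{"tx":0,"ty":0,"tz":2.3,"yaw":0},{"tx":0,"ty":0,"tz":2.0,"yaw":0},{"tx":0,"ty":0,"tz":0,"yaw":0},{"tx":0,"ty":0,"tz":0,"yaw":0}]'; python3 -m jog '[{"tx":0,"ty":0,"tz":0,"yaw":0},{"tx":0,"ty":0,"tz":0,"yaw":0},{"tx":0,"ty":0,"tz":0,"yaw":0},{"tx":0,"ty":0,"tz":0,"yaw":0},{"tx":0,"ty":0,"tz":0,"yaw":0},{"tx":0,"ty":0,"tz":0,"yaw":0}]' 0.5 25; python3 -c "
from h import *
a=np.radians(80.6)
s=r.get_state();p=s['tool_pos'];print(np.cos(a)*p[0]+np.sin(a)*p[1], np.sin(a)*p[0]-np.cos(a)*p[1],s['force'])"
```

```text
time: 3.2
tool_pos: [0.6118, -0.1032, 0.139]
tcp_rot: [0.996, -0.085, 0.0, 0.0]
force: [0.2, -0.4, -0.2]
finger_gap: 0.06
finger_force: 0.0
time: 3.95
tool_pos: [0.6123, -0.1021, 0.1394]
tcp_rot: [0.996, -0.085, 0.001, -0.0]
force: [-0.6, 2.3, 5.6]
finger_gap: 0.0214
finger_force: 29.0
-0.0007114423155938077 0.6207080580322132 [-0.58641682  2.28494762  5.62197415]
```

```bash
python3 -m jog '[{"tx":0,"ty":-1,"tz":0,"yaw":0},{"tx":0,"ty":-1.75,"tz":0,"yaw":0},{"tx":0,"ty":-1.75,"tz":0,"yaw":0},{"tx":0,"ty":-1.75,"tz":0,"yaw":0},{"tx":0,"ty":-1.75,"tz":0,"yaw":0},{"tx":0,"ty":-1.75,"tz":0,"yaw":0},{"tx":0,"ty":-1.75,"tz":0,"yaw":0},{"tx":0,"ty":-1.75,"tz":0,"yaw":0},{"tx":0,"ty":-1.75,"tz":0,"yaw":0},{"tx":0,"ty":-1.75,"tz":0,"yaw":0},{"tx":0,"ty":-1,"tz":0,"yaw":0},{"tx":0,"ty":0,"tz":0,"yaw":0}]'; python3 - <<'E'
from h import *
a=np.radians(80.6)
s=r.get_state();p=s['tool_pos'];print(np.cos(a)*p[0]+np.sin(a)*p[1], np.sin(a)*p[0]-np.cos(a)*p[1],s['force'])
s=grab("side","pics/s2.png")["img"];t=grab("top","pics/t2.png")["img"]
A=cv2.resize(s[140:230,160:250,::-1],(400,400),interpolation=cv2.INTER_CUBIC);B=cv2.resize(t[80:140,200:260,::-1],(400,400),interpolation=cv2.INTER_CUBIC)
cv2.imwrite("pics/m2.png",np.hstack([A,B]))
E
```

```text
time: 5.45
tool_pos: [0.6424, 0.0733, 0.1394]
tcp_rot: [0.996, -0.084, 0.001, -0.0]
force: [-0.6, 1.8, 6.0]
finger_gap: 0.0215
finger_force: 29.0
0.17719451135567077 0.6217637830046542 [-0.59211916  1.84161145  6.01807064]
```

View pics/m2.png

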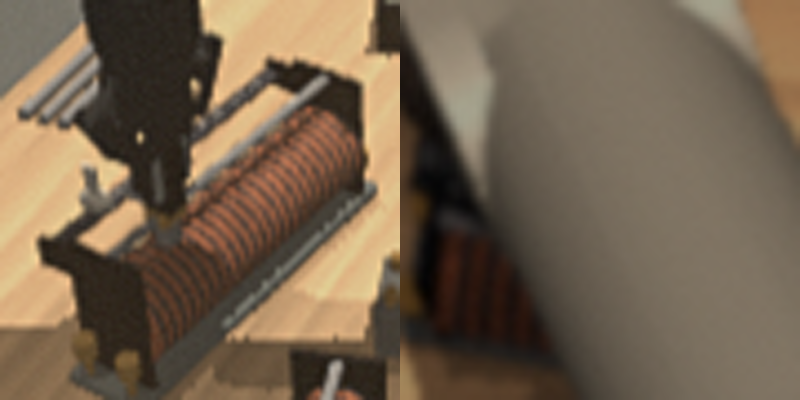

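```bash
python3 -m jog '[{"tx":0,"ty":-0.45,"tz":0,"yaw":0},{"tx":0,"ty":-0.42,"tz":0,"yaw":0},{"tx":0,"ty":0,"tz":0,"yaw":0},{"tx":0,"ty":0,"tz":0,"yaw":0}]'; python3 -m jog '[{"tx":0,"ty":0,"tz":0,"yaw":0},{"tx":0,"ty":0,"tz":0,"yaw":0},{"tx":0,"ty":0,"tz":0,"yaw":0},{"tx":0,"ty":0,"tz":0,"yaw":0},{"tx":0,"ty":0,"tz":-2.5,"yaw":0},{"tx":0,"ty":0,"tz":-3,"yaw":0},{"tx":0,"ty":0,"tz":-2.5,"yaw":0},{"tx":0,"ty":0,"tz":0,"yaw":0}]' 5; python3 - <<'E'
from h import *
a=np.radians(80.6)
s=r.get_state();p=s['tool_pos'];print(np.cos(a)*p[0]+np.sin(a)*p[1], np.sin(a)*p[0]-np.cos(a)*p[1],s['force'])
go([.4612,.2205,.215],101.9)
E
```

```text
time: 6.05
tool_pos: [0.6435, 0.0801, 0.1394]
tcp_rot: [0.996, -0.085, 0.001, 0.0]
force: [-2.3, -1.2, 7.0]
finger_gap: 0.0214
finger_force: 29.2
time: 7.05
tool_pos: [0.6444, 0.0812, 0.2206]
tcp_rot: [0.996, -0.085, 0.002, -0.0]
force: [-0.3, 0.0, -0.7]
finger_gap: 0.0501
finger_force: 0.0
0.1854041806310528 0.6224991783799106 [-0.27475792  0.00105808 -0.68447277]
t 7.05 tcp [0.6444 0.0812 0.2206] line 80.26 shift cm [-20.42 -10.62   0.49] yaw -0.3778
```

```bash
python3 -m jog '[{"tx":-3.4,"ty":-1.77,"tz":0,"yaw":0},{"tx":-3.4,"ty":-1.77,"tz":0,"yaw":0},{"tx":-3.4,"ty":-1.77,"tz":0,"yaw":0},{"tx":-3.4,"ty":-1.77,"tz":0,"yaw":0},{"tx":-3.4,"ty":-1.77,"tz":0,"yaw":0},{"tx":-3.4,"ty":-1.77,"tz":0,"yaw":0},{"tx":0,"ty":0,"tz":0,"yaw":-0.126},{"tx":0,"ty":0,"tz":0,"yaw":-0.126},{"tx":0,"ty":0,"tz":0,"yaw":-0.126},{"tx":0,"ty":0,"tz":0,"yaw":0}]'; python3 - <<'E'
from h import *
go([.4612,.2208,.102],101.9)
s=grab("side","pics/s3.png")["img"];t=grab("top","pics/t3.png")["img"]
A=cv2.resize(s[165:245,160:240,::-1],(400,400),interpolation=cv2.INTER_CUBIC);B=cv2.resize(t[85:125,205:245,::-1],(400,400),interpolation=cv2.INTER_CUBIC)
cv2.imwrite("pics/m3.png",np.hstack([A,B]))
E
```

```text
time: 8.3
tool_pos: [0.4593, 0.2195, 0.2173]
tcp_rot: [0.995, 0.103, -0.001, 0.0]
force: [-0.2, 0.0, 0.0]
finger_gap: 0.0503
finger_force: 0.0
t 8.3 tcp [0.4593 0.2195 0.2173] line 101.84 shift cm [ 0.23 -0.09 11.53] yaw -0.001
```

View pics/m3.png

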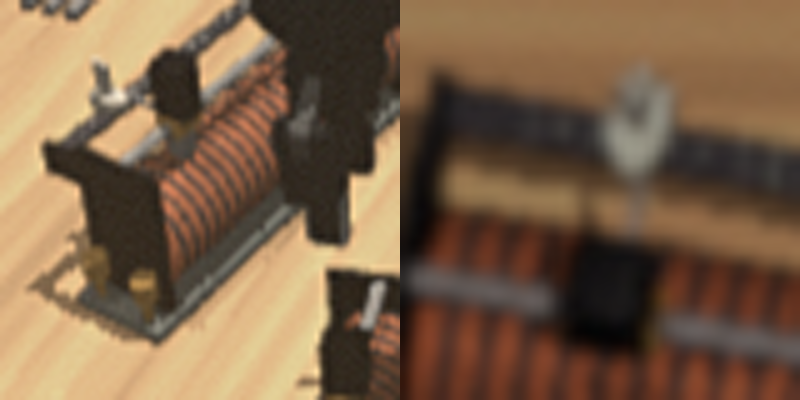

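```bash
python3 -m jog '[{"tx":0.23,"ty":-0.09,"tz":2.9,"yaw":0},{"tx":0,"ty":0,"tz":2.9,"yaw":0},{"tx":0,"ty":0,"tz":2.9,"yaw":0},{"tx":0,"ty":0,"tz":2.8,"yaw":0},{"tx":0,"ty":0,"tz":0,"yaw":0},{"tx":0,"ty":0,"tz":0,"yaw":0}]'; python3 - <<'E'
from h import *
np.set_printoptions(precision=4,suppress=True,linewidth=150)
T=dict(np.load("pics/t3.npz"))
im=T["img"].astype(int).min(2); print(im[93:110,220:240]); g=T["img"].astype(int)[101:110,220:240]; print((g[...,2]-g[...,0]))
a=np.radians(80.3);X=np.array([np.sin(a),-np.cos(a)]);Y=np.array([np.cos(a),np.sin(a)])
d=T["img"].max(2)[106:124,218:236]; print(d)
for n,p,z in(("wedge",(228,100.5),.118),("fin",(228.7,104.5),.118),("grip",(226,112.6),.166)):
    w=onz(T,*p,z);print(n,w,"track x,y",X@w[:2],Y@w[:2])
E
```

```text
time: 9.15
tool_pos: [0.4623, 0.2217, 0.104]
tcp_rot: [0.995, 0.103, 0.0, -0.0]
force: [-0.5, 0.5, 0.9]
finger_gap: 0.0498
finger_force: 0.0
[[ 67  68  67  67  67  68  78  96 104 103  96  92  80  70  68  67  68  67  69  68]
 [ 61  61  61  65  66  67  72  91 104 102 111 112  85  70  69  68  67  68  68  67]
 [ 49  52  54  57  63  71  79  87  91  93 119 115  82  69  71  72  71  72  71  71]
 [ 46  49  47  49  58  78  95  94  80  95 124 117  79  71  73  74  73  73  74  75]
 [ 49  54  46  45  59  89 115 115  96 106 127 112  72  62  66  65  67  68  72  76]
 [ 47  52  45  46  62  94 127 131 123 124 124  99  63  49  50  54  54  55  60  69]
 [ 36  40  39  44  54  84 122 135 135 131 119  86  57  44  47  51  46  46  53  59]
 [ 32  33  37  38  41  64 103 128 133 125 101  64  49  43  48  52  44  42  47  52]
 [ 37  35  35  34  33  45  79 110 117 103  73  45  40  41  44  44  41  40  47  51]
 [ 43  43  40  38  37  40  57  79  88  76  52  38  37  39  38  36  37  39  44  48]
 [ 61  62  55  46  44  45  49  59  71  66  51  41  38  36  36  35  35  37  39  41]
 [ 78  79  68  56  58  62  62  66  73  73  60 
[... 2075 characters left out ...]
  67  83  95  98 101 104]
 [ 71  78  61  32  14   9   5   5   6   8  18  49  76  81  88  94  99  99]
 [ 94 110  88  52  39  36  25  16  16  20  22  51  84  88  80  74  81  84]
 [109 127 107  73  78  78  61  41  48  54  43  63  98 104  79  72  90  85]
 [114 128 108  86 105 106  83  69  86  91  68  79 114 112  78  86 116 105]
 [115 120  98  90 113 107  77  81 108 104  78  86 119 113  81  99 130 116]
 [115 112  85  91 114 103  69  80 108 102  75  83 114 107  82 108 134 121]]
wedge [0.6883 0.0741 0.118 ] track x,y 0.665956558025571 0.188988160637531
fin [0.677  0.0719 0.118 ] track x,y 0.6552097569621532 0.184965960764427
grip [0.6433 0.0766 0.166 ] track x,y 0.621158979777552 0.1839217028458161
```

```bash
python3 -m jog '[{"tx":0,"ty":0,"tz":0.6,"yaw":0},{"tx":0,"ty":0,"tz":0,"yaw":0},{"tx":0,"ty":0,"tz":0,"yaw":0},{"tx":0,"ty":0,"tz":0,"yaw":0},{"tx":0,"ty":0,"tz":0,"yaw":0},{"tx":0,"ty":0,"tz":0,"yaw":0}]' 0.5 25; python3 -m jog '[{"tx":0,"ty":0.8,"tz":0,"yaw":0},{"tx":0,"ty":1,"tz":0,"yaw":0},{"tx":0,"ty":1,"tz":0,"yaw":0},{"tx":0,"ty":1,"tz":0,"yaw":0},{"tx":0,"ty":1,"tz":0,"yaw":0},{"tx":0,"ty":0.6,"tz":0,"yaw":0},{"tx":0,"ty":0,"tz":0,"yaw":0}]'
```

```text
time: 9.9
tool_pos: [0.4625, 0.2217, 0.0978]
tcp_rot: [0.995, 0.104, 0.001, -0.0]
force: [0.6, 1.6, 4.4]
finger_gap: 0.0219
finger_force: 28.3
time: 10.78
tool_pos: [0.4745, 0.1669, 0.0978]
tcp_rot: [0.995, 0.103, 0.001, 0.0]
force: [4.0, 0.2, 5.7]
finger_gap: 0.0218
finger_force: 28.8
```

```bash
python3 -m jog '[{"tx":0.05,"ty":0.5,"tz":0,"yaw":0},{"tx":0,"ty":0.5,"tz":0,"yaw":0},{"tx":0,"ty":0,"tz":0,"yaw":0}]';  python3 -m jog '[{"tx":0,"ty":0.4,"tz":0,"yaw":0},{"tx":0,"ty":0,"tz":0,"yaw":0}]'
```

```text
time: 11.15
tool_pos: [0.4755, 0.1625, 0.0978]
tcp_rot: [0.994, 0.105, 0.001, -0.003]
force: [1.2, 12.1, 3.0]
finger_gap: 0.0215
finger_force: 28.3
time: 11.4
tool_pos: [0.4755, 0.1623, 0.0978]
tcp_rot: [0.994, 0.106, 0.001, -0.005]
force: [-1.3, 20.2, 1.3]
finger_gap: 0.0216
finger_force: 28.0
```

```bash
python3 -m jog '[{"tx":0,"ty":-0.4,"tz":0,"yaw":0},{"tx":0,"ty":-0.4,"tz":0,"yaw":0},{"tx":0,"ty":0,"tz":0,"yaw":0}]'; python3 -m jog '[{"tx":0,"ty":0,"tz":0,"yaw":0},{"tx":0,"ty":0,"tz":0,"yaw":0},{"tx":0,"ty":0,"tz":0,"yaw":0},{"tx":0,"ty":0,"tz":0,"yaw":0},{"tx":0,"ty":0,"tz":-4,"yaw":0},{"tx":0,"ty":0,"tz":-4,"yaw":0},{"tx":0,"ty":0,"tz":-4,"yaw":0},{"tx":0,"ty":0,"tz":0,"yaw":0.125},{"tx":0,"ty":0,"tz":0,"yaw":0.125},{"tx":0,"ty":0,"tz":0,"yaw":0.125},{"tx":0,"ty":0,"tz":0,"yaw":0}]' 5; python3 -c "
from h import *
go([.644,.0803,.22],80.3)"
```

```text
time: 11.78
tool_pos: [0.4754, 0.1627, 0.0978]
tcp_rot: [0.995, 0.104, 0.001, -0.0]
force: [1.7, 3.0, 7.1]
finger_gap: 0.0219
finger_force: 29.0
time: 13.15
tool_pos: [0.4746, 0.1626, 0.2173]
tcp_rot: [0.997, -0.083, -0.0, 0.0]
force: [-0.4, -0.8, -0.4]
finger_gap: 0.0498
finger_force: 0.0
t 13.15 tcp [0.4746 0.1626 0.2173] line 80.49 shift cm [18.06  5.32 -0.27] yaw 0.0034
```

```bash
python3 -m jog '[{"tx":4.51,"ty":1.33,"tz":0,"yaw":0.003},{"tx":4.51,"ty":1.33,"tz":0,"yaw":0},{"tx":4.51,"ty":1.33,"tz":0,"yaw":0},{"tx":4.51,"ty":1.33,"tz":0,"yaw":0},{"tx":0,"ty":0,"tz":0,"yaw":0},{"tx":0,"ty":0,"tz":0,"yaw":0}]'; python3 -c "
from h import *
go([.644,.0803,.139],80.3)"
```

```text
time: 13.9
tool_pos: [0.6429, 0.0804, 0.2167]
tcp_rot: [0.996, -0.084, -0.001, -0.0]
force: [-0.2, 1.0, -1.1]
finger_gap: 0.0498
finger_force: 0.0
t 13.9 tcp [0.6429 0.0804 0.2167] line 80.36 shift cm [ 0.13 -0.01  7.77] yaw 0.0011
```

```bash
python3 -m jog '[{"tx":0.1,"ty":0,"tz":2.6,"yaw":0},{"tx":0,"ty":0,"tz":2.6,"yaw":0},{"tx":0,"ty":0,"tz":2.5,"yaw":0},{"tx":0,"ty":0,"tz":0,"yaw":0},{"tx":0,"ty":0,"tz":0,"yaw":0}]'; python3 -m jog '[{"tx":0,"ty":0,"tz":0,"yaw":0},{"tx":0,"ty":0,"tz":0,"yaw":0},{"tx":0,"ty":0,"tz":0,"yaw":0},{"tx":0,"ty":0,"tz":0,"yaw":0},{"tx":0,"ty":0,"tz":0,"yaw":0}]' 0.5 25
```

```text
time: 14.52
tool_pos: [0.6447, 0.0806, 0.1416]
tcp_rot: [0.996, -0.084, 0.001, -0.0]
force: [0.4, 0.1, 0.1]
finger_gap: 0.05
finger_force: 0.0
time: 15.15
tool_pos: [0.6453, 0.0799, 0.1418]
tcp_rot: [0.996, -0.085, 0.001, -0.0]
force: [-1.6, -0.2, 6.3]
finger_gap: 0.0213
finger_force: 28.5
```

```bash
python3 -m jog '[{"tx":0,"ty":-0.22,"tz":0,"yaw":0},{"tx":0,"ty":0,"tz":0,"yaw":0},{"tx":0,"ty":0,"tz":0,"yaw":0}]'
```

```text
time: 15.52
tool_pos: [0.6456, 0.0814, 0.1418]
tcp_rot: [0.996, -0.085, 0.001, 0.0]
force: [-2.6, -1.2, 7.6]
finger_gap: 0.0217
finger_force: 28.7
```

```bash
python3 -m jog '[{"tx":0,"ty":0,"tz":0,"yaw":0},{"tx":0,"ty":0,"tz":0,"yaw":0},{"tx":0,"ty":0,"tz":0,"yaw":0},{"tx":0,"ty":0,"tz":0,"yaw":0},{"tx":0,"ty":0,"tz":-2.5,"yaw":0},{"tx":0,"ty":0,"tz":-3,"yaw":0},{"tx":0,"ty":0,"tz":-2.5,"yaw":0},{"tx":0,"ty":0,"tz":0,"yaw":-0.152},{"tx":0,"ty":0,"tz":0,"yaw":-0.152},{"tx":0,"ty":0,"tz":0,"yaw":-0.153},{"tx":0,"ty":0,"tz":0,"yaw":0}]' 5; python3 -c "
from h import *
go([.4313,-.0114,.20],106.5)"
```

```text
time: 16.9
tool_pos: [0.6449, 0.0817, 0.2201]
tcp_rot: [0.99, 0.142, -0.0, -0.0]
force: [-0.3, -0.0, -0.7]
finger_gap: 0.0503
finger_force: 0.0
t 16.9 tcp [0.6449 0.0817 0.2201] line 106.35 shift cm [-23.12   2.92   2.02] yaw -0.0026
```

```bash
python3 -m jog '[{"tx":-4.62,"ty":0.58,"tz":0,"yaw":0},{"tx":-4.62,"ty":0.58,"tz":0,"yaw":0},{"tx":-4.62,"ty":0.58,"tz":0,"yaw":0},{"tx":-4.62,"ty":0.58,"tz":0,"yaw":0},{"tx":-4.62,"ty":0.58,"tz":0,"yaw":0},{"tx":0,"ty":0,"tz":0,"yaw":0},{"tx":0,"ty":0,"tz":0,"yaw":0}]' 4; python3 - <<'E'
from h import *
go([.4313,-.0114,.053],106.5)
s=grab("side","pics/s4.png")["img"];t=grab("top","pics/t4.png")["img"]
A=cv2.resize(s[140:290,170:320,::-1],(400,400),interpolation=cv2.INTER_CUBIC);B=cv2.resize(t[85:125,205:245,::-1],(400,400),interpolation=cv2.INTER_CUBIC)
cv2.imwrite("pics/m4.png",np.hstack([A,B])); g=t.astype(int)[96:108,222:234]; print(g[...,2]-g[...,0])
E
```

```text
time: 17.77
tool_pos: [0.4326, -0.0114, 0.221]
tcp_rot: [0.99, 0.142, 0.001, 0.0]
force: [0.5, 0.2, 0.2]
finger_gap: 0.04
finger_force: 0.0
t 17.77 tcp [ 0.4326 -0.0114  0.221 ] line 106.3 shift cm [-0.16 -0.06 16.8 ] yaw -0.0036
[[-15 -20 -23 -26 -24 -18 -14 -14 -15 -17 -41 -67]
 [ -4  -4  -9 -13 -16 -17 -17 -16 -15 -17 -31 -51]
 [ -3  -4  -6 -10 -14 -16 -18 -18 -17 -15 -16 -21]
 [ -6  -6  -6 -10 -14 -16 -17 -17 -16 -13  -8  -5]
 [-19 -14 -11 -10 -15 -18 -18 -17 -16 -10  -5  -3]
 [-33 -32 -28 -23 -20 -18 -17 -18 -16 -12  -7  -5]
 [-45 -41 -39 -38 -31 -22 -19 -22 -26 -26 -22 -17]
 [-55 -47 -48 -46 -41 -30 -23 -34 -42 -42 -39 -35]
 [-62 -55 -57 -59 -54 -40 -34 -50 -55 -51 -48 -48]
 [-65 -60 -67 -70 -65 -49 -44 -62 -69 -64 -62 -63]
 [-64 -60 -69 -72 -65 -49 -48 -68 -75 -74 -75 -75]
 [-54 -49 -56 -61 -56 -43 -48 -67 -74 -74 -75 -75]]
```

View pics/m4.png

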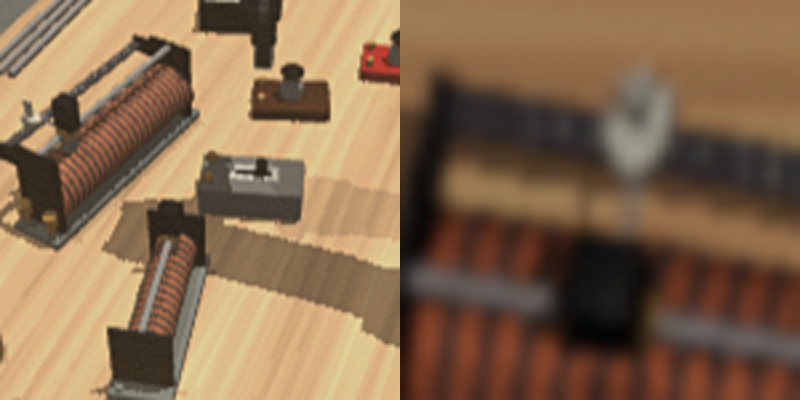

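The fin at (630,200) now points at the wedge tip at (632,178), about 1 mm off. The short grip is up against the far plate. Next is the switch.

```bash
python3 -m jog '[{"tx":-0.16,"ty":-0.06,"tz":4,"yaw":0},{"tx":0,"ty":0,"tz":4,"yaw":0},{"tx":0,"ty":0,"tz":4,"yaw":0},{"tx":0,"ty":0,"tz":3,"yaw":0},{"tx":0,"ty":0,"tz":1.5,"yaw":0},{"tx":0,"ty":0,"tz":0,"yaw":0},{"tx":0,"ty":0,"tz":0,"yaw":0}]'; python3 -m jog '[{"tx":0,"ty":0,"tz":0.1,"yaw":0},{"tx":0,"ty":0,"tz":0,"yaw":0},{"tx":0,"ty":0,"tz":0,"yaw":0},{"tx":0,"ty":0,"tz":0,"yaw":0},{"tx":0,"ty":0,"tz":0,"yaw":0}]' 0.5 25
```

```text
time: 18.75
tool_pos: [0.4311, -0.0109, 0.0562]
tcp_rot: [0.99, 0.143, 0.001, 0.0]
force: [0.1, -0.2, -0.3]
finger_gap: 0.0402
finger_force: 0.0
time: 19.38
tool_pos: [0.4308, -0.0109, 0.0553]
tcp_rot: [0.99, 0.143, 0.001, 0.0]
force: [-1.4, 3.2, 6.2]
finger_gap: 0.0168
finger_force: 26.8
```

Gripped: the gap is 17 mm on a thumb piece 18 mm wide. Sliding towards the terminals.

```bash
python3 -m jog '[{"tx":0.6,"ty":0,"tz":0,"yaw":0},{"tx":0.7,"ty":0,"tz":0,"yaw":0},{"tx":0.7,"ty":0,"tz":0,"yaw":0},{"tx":0.4,"ty":0,"tz":0,"yaw":0},{"tx":0.3,"ty":0,"tz":0,"yaw":0},{"tx":0,"ty":0,"tz":0,"yaw":0},{"tx":0,"ty":0,"tz":0,"yaw":0}]'
```

```text
time: 20.25
tool_pos: [0.4517, -0.0048, 0.0551]
tcp_rot: [0.99, 0.143, -0.004, 0.002]
force: [-14.3, -1.2, 25.1]
finger_gap: 0.0172
finger_force: 28.9
```

```bash
python3 -m jog '[{"tx":0.3,"ty":0,"tz":-0.1,"yaw":0},{"tx":0,"ty":0,"tz":0,"yaw":0}]'; python3 -m jog '[{"tx":-0.4,"ty":0,"tz":0,"yaw":0},{"tx":-0.3,"ty":0,"tz":0,"yaw":0},{"tx":0,"ty":0,"tz":0,"yaw":0}]'; python3 -m jog '[{"tx":0,"ty":0,"tz":0,"yaw":0},{"tx":0,"ty":0,"tz":0,"yaw":0},{"tx":0,"ty":0,"tz":0,"yaw":0},{"tx":0,"ty":0,"tz":-4,"yaw":0},{"tx":0,"ty":0,"tz":-4,"yaw":0},{"tx":0,"ty":0,"tz":-4,"yaw":0},{"tx":-3,"ty":3,"tz":0,"yaw":0},{"tx":-3,"ty":4,"tz":0,"yaw":0},{"tx":0,"ty":4,"tz":0,"yaw":0},{"tx":0,"ty":0,"tz":0,"yaw":0}]' 4;  python3 - <<'E'
from h import *
go([.4602,-.2149,.15],106.5)
s=grab("side","pics/s5.png")["img"];t=grab("top","pics/t5.png")["img"]
A=cv2.resize(s[190:240,260:310,::-1],(400,400),interpolation=cv2.INTER_CUBIC);B=cv2.resize(t[160:225,230:295,::-1],(400,400),interpolation=cv2.INTER_CUBIC)
cv2.imwrite("pics/m5.png",np.hstack([A,B]))
E
```

```text
time: 20.5
tool_pos: [0.4517, -0.0048, 0.0552]
tcp_rot: [0.99, 0.142, -0.007, 0.002]
force: [-17.9, -2.3, 23.8]
finger_gap: 0.0174
finger_force: 28.7
time: 20.88
tool_pos: [0.4514, -0.0049, 0.0554]
tcp_rot: [0.99, 0.143, -0.0, 0.0]
force: [-2.2, 0.4, 2.1]
finger_gap: 0.0172
finger_force: 26.3
time: 22.12
tool_pos: [0.4261, -0.1306, 0.1755]
tcp_rot: [0.99, 0.14, 0.001, 0.001]
force: [-0.2, 0.0, -0.4]
finger_gap: 0.0399
finger_force: 0.0
t 22.12 tcp [ 0.4261 -0.1306  0.1755] line 106.1 shift cm [0.93 9.04 2.57] yaw -0.0069
```

View pics/m5.png

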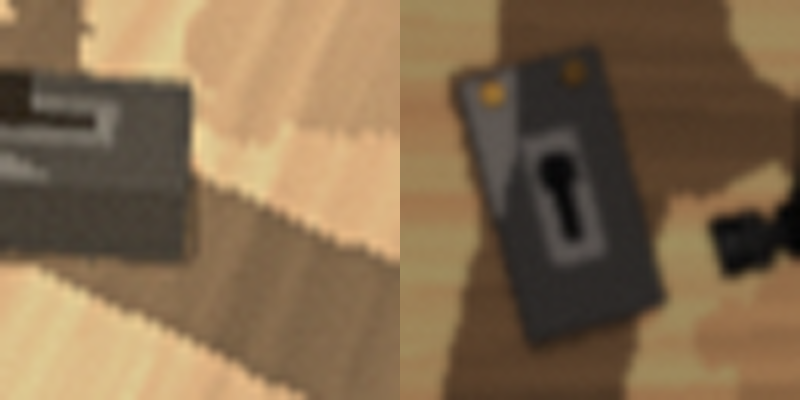

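```bash
python3 - <<'E'
from h import *
np.set_printoptions(linewidth=170,precision=4,suppress=True)
for f in("top0","t5"):
    T=dict(np.load(f"pics/{f}.npz")); print(f); print(T["img"].max(2)[180:206,248:266])
E
```

```text
top0
[[ 94  93  93  94  94  97 101 105 107 109 104  96  93  94  93  93  93 105]
 [ 92  95 100 103 101 110 127 134 137 135 115  99  94  95  95  94  92  97]
 [ 94 103 124 133 135 143 156 161 161 154 132 103  94  95  95  94  92  97]
 [ 95 111 146 159 160 159 159 157 157 161 145 109  96  95  95  95  95  97]
 [ 96 110 143 162 157 140 127 122 133 156 150 111  95  94  94  94  95  96]
 [ 94 103 132 158 146 102  66  65 104 151 152 119  97  93  95  95  95  93]
 [ 95 103 130 155 143  91  39  32  84 138 156 135 105  96  95  94  94  94]
 [ 94 101 123 153 151 110  48  27  64 121 155 147 114  99  94  96  94  94]
 [ 94  96 111 143 157 132  64  23  48 108 154 154 122 101  96  95  96  96]
 [ 94  95  99 128 155 140  80  30  40  96 151 157 133 104  95  95  96  97]
 [ 93  94  97 120 154 147 100  41  30  78 134 155 144 111  98  96  96  96]
 [ 94  93  98 114 145 149 113  52  21  50  95 131 139 112  98  96  96  96]
 [ 95  95  96 107 126 129 101  47  15  23  50  87 120 114 100  97  95  97]
 [ 93  96  96 100 106  95  65  30  18  23  33  59 101 121 105  96  97  97]
 [ 96  94  95  98 103  96  54  27  24  28  31
[... 1641 characters left out ...]
75 53 45 45 44]
 [45 45 46 50 66 83 79 56 23 12 36 68 84 79 59 46 44 44]
 [45 45 46 47 60 77 83 67 31 13 29 59 82 81 62 48 45 44]
 [44 45 45 46 55 72 84 74 39 13 25 54 80 82 66 49 44 43]
 [45 45 45 46 53 68 83 75 47 20 21 48 77 84 73 54 46 44]
 [45 45 45 46 50 65 83 82 61 37 34 54 79 86 79 58 46 44]
 [47 45 46 46 46 60 78 85 79 64 64 73 86 89 82 63 48 44]
 [44 45 44 45 47 55 73 87 87 85 86 86 87 87 78 62 48 45]
 [44 45 45 44 45 53 68 85 87 88 87 80 77 75 67 55 46 45]
 [44 45 45 44 46 48 58 72 76 75 72 64 60 54 52 48 46 45]
 [44 44 47 44 46 45 49 56 57 57 54 49 46 46 46 46 46 44]
 [44 45 46 45 45 45 45 46 46 47 45 45 45 45 44 45 44 44]
 [48 44 45 44 45 46 45 46 44 45 45 45 46 44 45 45 45 43]]
```

```bash
python3 -m jog '[{"tx":0.47,"ty":4.52,"tz":0,"yaw":0},{"tx":0.46,"ty":4.52,"tz":0,"yaw":0},{"tx":0,"ty":0,"tz":3,"yaw":0},{"tx":0,"ty":0,"tz":3,"yaw":0},{"tx":0,"ty":0,"tz":3,"yaw":0},{"tx":0,"ty":0,"tz":0,"yaw":0},{"tx":0,"ty":0,"tz":0,"yaw":0},{"tx":0,"ty":0,"tz":0,"yaw":0}]' 0 25; python3 - <<'E'
from h import *
go([.4602,-.2150,.065],106.5); print(r.get_state()["force"])
s=grab("side","pics/s6.png")["img"];t=grab("top","pics/t6.png")["img"]
A=cv2.resize(s[140:220,250:330,::-1],(400,400),interpolation=cv2.INTER_CUBIC);B=cv2.resize(t[160:225,290:355,::-1],(400,400),interpolation=cv2.INTER_CUBIC)
cv2.imwrite("pics/m6.png",np.hstack([A,B]))
E
```

```text
time: 23.22
tool_pos: [0.4612, -0.2113, 0.0867]
tcp_rot: [0.99, 0.143, 0.001, 0.001]
force: [-0.3, 0.4, -0.2]
finger_gap: -0.0002
finger_force: 0.0
t 23.23 tcp [ 0.4612 -0.2113  0.0867] line 106.47 shift cm [-0.2   0.32  2.17] yaw -0.0006
[-0.31047001  0.35783447 -0.22808211]
```

View pics/m6.png

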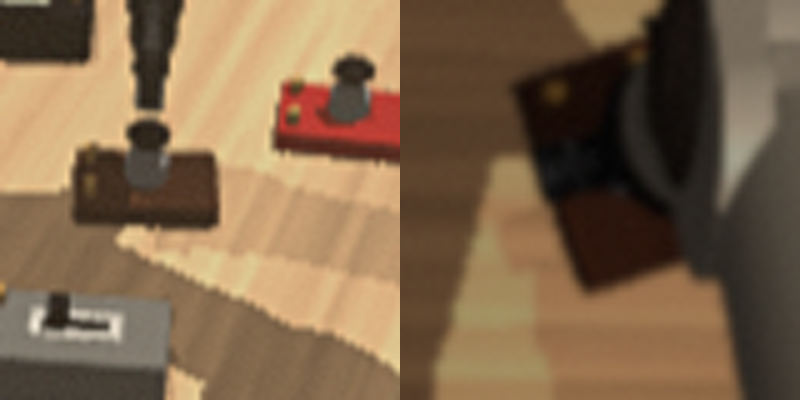

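The closed fingers at (148,105) are right above the dark-based key's head at (148,130). The switch thumb at (58,310) is at the terminal end. Pressing.

```bash
python3 -m jog '[{"tx":-0.2,"ty":0.32,"tz":0,"yaw":0},{"tx":0,"ty":0,"tz":1.2,"yaw":0},{"tx":0,"ty":0,"tz":0.8,"yaw":0},{"tx":0,"ty":0,"tz":0.5,"yaw":0},{"tx":0,"ty":0,"tz":0.5,"yaw":0},{"tx":0,"ty":0,"tz":0.4,"yaw":0},{"tx":0,"ty":0,"tz":0,"yaw":0}]'
```

```text
time: 24.2
tool_pos: [0.4588, -0.2152, 0.0546]
tcp_rot: [0.99, 0.143, -0.001, 0.001]
force: [-14.4, 3.6, 44.1]
finger_gap: -0.0003
finger_force: 22.0
```

```bash
python3 -m jog '[{"tx":0,"ty":0,"tz":-0.15,"yaw":0},{"tx":0,"ty":0,"tz":0,"yaw":0},{"tx":0,"ty":0,"tz":0,"yaw":0},{"tx":0,"ty":0,"tz":0,"yaw":0},{"tx":0,"ty":0,"tz":0,"yaw":0},{"tx":0,"ty":0,"tz":0,"yaw":0},{"tx":0,"ty":0,"tz":0,"yaw":0}]'; python3 -m jog '[{"tx":0,"ty":0,"tz":-0.7,"yaw":0},{"tx":0,"ty":0,"tz":-1,"yaw":0},{"tx":0,"ty":0,"tz":-3,"yaw":0},{"tx":0,"ty":0,"tz":-4,"yaw":0},{"tx":0,"ty":0,"tz":-4,"yaw":0},{"tx":-2,"ty":5,"tz":-2,"yaw":0},{"tx":-2,"ty":5,"tz":0,"yaw":0},{"tx":-2,"ty":5,"tz":0,"yaw":0},{"tx":0,"ty":5,"tz":0,"yaw":0},{"tx":0,"ty":0,"tz":0,"yaw":0},{"tx":0,"ty":0,"tz":0,"yaw":0}]'; python3 - <<'E'
from h import *
t=grab("top","pics/t7.png")["img"]; s=grab("side","pics/s7.png")["img"]
cv2.imwrite("pics/m7.png",np.hstack([cv2.resize(t[85:225,130:350,::-1],(400,255),interpolation=cv2.INTER_CUBIC)[:255],cv2.resize(s[140:295,165:330,::-1],(272,255),interpolation=cv2.INTER_CUBIC)]))
g=t.astype(int)[96:108,222:234]; print(g[...,2]-g[...,0])
E
```

```text
time: 25.08
tool_pos: [0.4587, -0.2151, 0.0548]
tcp_rot: [0.99, 0.143, -0.001, 0.001]
force: [-9.3, 2.0, 28.2]
finger_gap: -0.0001
finger_force: 14.2
time: 26.45
tool_pos: [0.4584, -0.4224, 0.1992]
tcp_rot: [0.99, 0.143, 0.0, -0.001]
force: [1.3, 0.2, 0.7]
finger_gap: -0.0002
finger_force: 0.0
[[-15 -20 -25 -25 -24 -18 -14 -14 -16 -18 -40 -67]
 [ -4  -5  -8 -13 -16 -17 -17 -17 -15 -17 -31 -51]
 [ -4  -5  -6 -10 -14 -16 -17 -17 -16 -14 -15 -20]
 [ -5  -5  -6  -9 -13 -17 -17 -18 -16 -13  -9  -4]
 [-18 -14 -11 -11 -14 -17 -18 -17 -15 -10  -6  -2]
 [-33 -30 -26 -23 -20 -19 -18 -18 -16 -11  -8  -6]
 [-43 -41 -40 -38 -32 -23 -18 -22 -26 -27 -23 -17]
 [-55 -49 -47 -47 -42 -29 -24 -32 -41 -42 -38 -35]
 [-62 -54 -57 -59 -55 -41 -33 -49 -56 -50 -49 -48]
 [-66 -60 -68 -71 -65 -50 -44 -63 -69 -64 -63 -63]
 [-64 -61 -68 -72 -66 -50 -49 -68 -75 -75 -75 -75]
 [-54 -48 -57 -61 -56 -43 -48 -67 -72 -74 -76 -75]]
```

View pics/m7.png

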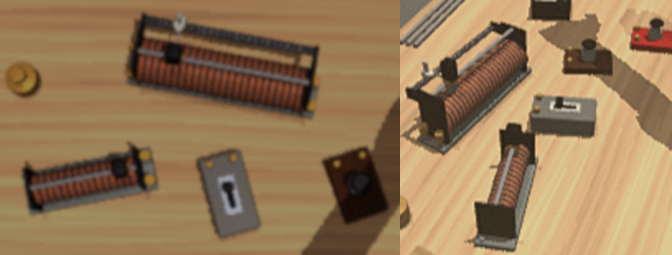

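The picture shows the long grip under the clip, the short grip at the terminal end, the switch on and the key up. Handing in.

```bash
python3 -c "
from plant import r
print(r.close_job())"
```

```text
the job is handed in; nothing more can be done
None
```

I set both grips, slid the switch fully on, then pressed the key to its stop for about a second and released it, and handed the job in at about 26.5 s. The final pictures show everything in place (long grip about 1 mm from the pointer), but handing in returned no verdict.

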